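# Push the stuck slug out of the die sleeve

## Robot

A 6-joint arm with a two-finger parallel gripper is mounted at the origin on the work surface. World frame = base frame: x ahead of the robot, y to its left, z up, the work surface at z = 0. Lengths are in m, angles in degrees, forces in N, time in s.
With the tool pointing down it reaches from about 0.35 to 0.875 m from the base axis. Payload 4.2 kg.
Tool frame: the origin (TCP) lies at the very end of the fingers, on their centre line; the grasp point (between the pads) lies 19 mm behind it; z points along the fingers, y is the line along which they close (so a half turn about z gives the same grasp; the last joint's range is limited). The gripper opens to 87 mm and grips with 3 to 60 N. Pads are 19 mm wide; open, the fingers measure 117 mm over their backs; the gripper's body (75 mm by 190 mm) begins 51 mm behind the grasp point.
Start: joints at [84.947, 22.042, 0.453, 0, -68.411, -14.817], TCP at [0.212, 0.588, 0.223] pointing down, gripper open.
Joint ranges: [-179.83, 179.83], [-69.29, 118.12], [-61.27, 80.66], [-181.25, 117.63], [-171.15, -9.14], [-177.46, 177.46]. Speed limits (degrees/s): [159.86, 159.86, 180, 180, 180, 180].

## Interface

Orientations are given as a 3x3 rotation matrix whose columns are the frame's x, y, z axes.
In Python, from station import monitor, cams, ticket gives the robot as it stands.
- The arm moves only by the tool drive_tool, never from a script. Its argument "moves" is a list of rows, each an object with "delta_pos": the shift along the tool's x, y, z in mm, a list of three; "turn": the turn about the tool's z in rad; "claw": the opening, from 0 (shut) to 1 (fully open). A call has 1 to 12 rows; each row shifts and turns the commanded pose from where the row before left it, along the tool's axes as they then stand; what a row does not reach is not made up. A row lasts 1/8 s, in which the tool goes at most 62.5 mm and 10.7 degrees, less where a joint would pass 70% of its speed; a pose out of reach is approached as far as the arm can. A call is refused whole if a number of a shift passes 62.5 or a number of a turn 0.188, either way. A call with a gripper value outside its range is refused whole. The fingers move at their own pace and stop on an object; the grip force is fixed at half the most. Time passes only in rows, so rows that do not move let the fingers close. It gives the time, the measured TCP pose, the force, the opening and the grip force at its end, in the units of the state.
- monitor.sense(): the state, without advancing time (a new reading comes with each control period).
- cams.capture(name): name is "scene" or "top" or "wrist"; returns a dict with "color" (384x512x3 uint8, red, green, blue), "range_z" (384x512 float32, m along the optical axis (not along the pixel's ray), 0 where there is no reading), "vertical_fov" (degrees; the focal length in pixels is half the picture's height over the tangent of half this angle, whatever the lens; pixels are square), "cx", "cy" (the principal point, pixels), "extrinsics" (4x4, takes a point from camera to world coordinates). Camera axes: x right, y down, z forward; pixel columns grow to the right and rows downward; lengths in m; the calibration is good to about 2 mm. A picture is of the moment at which its call begins.
- ticket.finish_job(): hands the job in; it is judged then, once.
The state is a dict: "time_s": time; "joints": joint angles; "joint_velocities": joint speeds; "effort": joint torques, N m; "tcp_pos": TCP position; "ee_rot": TCP orientation; "wrist_force": force on the tool from outside, world axes, zero at the start; "moment": the same for the moment, N m; "gripper_width": opening from 0.0 (shut) to 1.0 (fully open); "gripper_force": force on a finger pad.
Only numpy, scipy, OpenCV 4.12 (cv2) and the standard library are available. Lean on these libraries where they do the work, as an engineer would, in place of code of your own. Each camera call takes 0.05 s, during which the arm holds its last target. There are 200 camera calls.

## Task

A yellow slug is stuck in the upright steel sleeve of the green die stand. Take the red-handled push rod, push it down through that sleeve from above so that the slug comes out underneath into the stand's catch tray, and leave the rod standing in the sleeve with its collar resting on the rim.

Things in the scene. Friction and masses are not known exactly. Their poses are not given: they have to be found in the camera images.
- push_rod: Loose upright rod, 141 mm tall, 0.14-0.28 kg. Origin: centre of its lower end, z up the rod. Steel shaft 22 mm thick to z = 85 mm; steel collar 72 mm wide, 85 to 91; round red handle 30 mm thick, 91 to 141. Starts with its end 5 mm over the table, in the 26 mm hole, 40 mm deep, of a fixed round wooden holder 74 mm wide, 45 high. Not to use: rods with blue (too thick) and black (too short) handles.
- die_stand: Fixed green stand. Origin: on the table, on the sleeve's axis; z up. Upright steel sleeve, 54 mm outside, bore 44, open at both ends: lower end z = 85 mm, rim 155; collar on the rim puts the rod's end at 70. Posts 125 high at y = +-49. Below: tray 110 x 110, walls 30 high, floor 5. Small hinged tabs under the bore hold the slug till pushed with about 10 N. The grey stand (empty) is not meant.
- slug_center (a point): Centre of the loose yellow plastic slug, a plain cylinder 40 mm in diameter and 34 mm long, about 50 g. It starts upright in the lower end of the green stand's sleeve, its centre 102 mm and its top 119 mm above the table, that is 36 mm below the rim, and can be seen from above.

How it is judged (in metres and radians):
On the way:
1. the push rod's end is inside the green stand's sleeve, with the slug still stuck in it (horizontal distance between push_rod and die_stand below 0.02 m and z of push_rod in the frame of die_stand below 0.152 m and z of slug_center in the frame of die_stand above 0.085 m), for 0.05 s.
At the end, for the whole second after the job is handed in: The slug lies in the green stand's tray (centre below 55 mm, within 55 mm of the sleeve's axis). The released red-handled rod rests (below 30 mm/s) in that sleeve, collar within 8 mm of the rim, end within 20 mm of the axis, within 10 degrees of upright (z of slug_center in the frame of die_stand below 0.055 m and horizontal distance between slug_center and die_stand below 0.055 m and horizontal distance between push_rod and die_stand below 0.02 m and z of push_rod in the frame of die_stand below 0.078 m and angle between push_rod's own z axis and vertical below 0.17 rad and linear speed of push_rod below 0.03 m/s); the robot touches nothing.
It also fails if it takes over 42 s, if anything falls off the work surface, if the arm or the gripper's body presses on something with over 40 N, if the wrist force passes 120 N, or if a joint passes its speed limit or range.

## Working session

There is one attempt and no reset: what is moved stays moved. The work goes in short steps, Python scripts to look and compute and a tool call to move; the robot and the scene stay as the last step left them, time stands still between calls to the robot, and variables do not carry over. Pictures are saved under pics/ and viewed, at most 10 in all, crops included, and the job is handed in when it is done.

Besides the shell and the picture viewer there is one more tool, called after "Call:" by a JSON object that holds its "op" and its "data". drive_tool: Moves the arm, as the interface text tells. Its arguments: {"type":"object","properties":{"moves":{"type":"array","items":{"type":"object","properties":{"delta_pos":{"type":"array","items":{"type":"number"}},"turn":{"type":"number"},"claw":{"type":"number"}}}}},"required":["moves"]}

```bash
ls; mkdir -p pics
cat > h.py <<'E'
import numpy as np, cv2
from station import monitor, cams, ticket
def cap(n, save=None):
    c=cams.capture(n)
    if save: cv2.imwrite('pics/'+save, c['color'][:,:,::-1])
    return c
def cloud(c):
    d=c['range_z']; h,w=d.shape; f=h/2/np.tan(np.radians(c['vertical_fov'])/2)
    u,v=np.meshgrid(np.arange(w),np.arange(h))
    P=np.stack([(u-c['cx'])*d/f,(v-c['cy'])*d/f,d],-1)
    E=np.array(c['extrinsics']); W=P@E[:3,:3].T+E[:3,3]; W[d==0]=np.nan
    return W
E
python3 - <<'E'
from h import *
a=cap('top','top.png'); b=cap('scene','scene.png')
cv2.imwrite('pics/both.png',cv2.resize(np.hstack([a['color'],b['color']])[:,:,::-1],(800,300)))
np.savez('t.npz',col=a['color'],W=cloud(a)); np.savez('s.npz',col=b['color'],W=cloud(b))
s=monitor.sense(); print(s['tcp_pos'],s['ee_rot'],s['gripper_width'],s['time_s'])
print(a['extrinsics'],b['extrinsics'])
E
```

```text
pics
[0.21222672 0.58730169 0.2215604 ] [[ 9.40401726e-01 -3.40065071e-01 -5.84639806e-04]
 [-3.40065561e-01 -9.40399838e-01 -1.88677411e-03]
 [ 9.18307917e-05  1.97314149e-03 -9.99998049e-01]] 1.0044961222414222 0.1
[[ 0.02087215 -0.99545434  0.09292478  0.45634273]
 [-0.9990423  -0.02434147 -0.03635907  0.02557145]
 [ 0.03845572 -0.09207689 -0.99500905  0.98386813]
 [ 0.          0.          0.          1.        ]] [[-0.74454247  0.41354091 -0.52406147  0.96949314]
 [ 0.66735658  0.48115288 -0.56844271  0.47222348]
 [ 0.01707937 -0.7729656  -0.634218    0.60912281]
 [ 0.          0.          0.          1.        ]]
```

View pics/top.png

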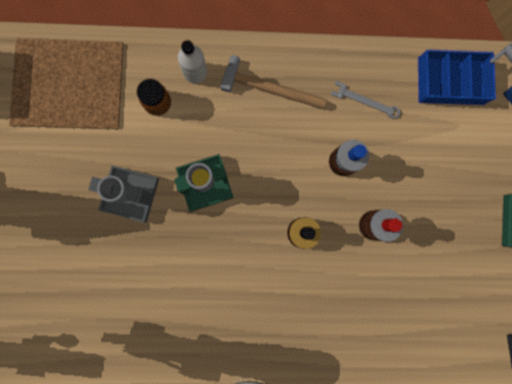

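View pics/scene.png

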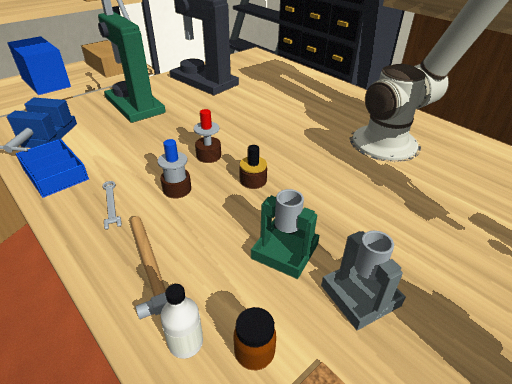

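In the top view the red handle is at (392,226), the blue at (358,153) and the black at (308,233). The green sleeve, with the yellow slug inside it, is at (199,176). The scene view shows the red rod at (206,118) and the green sleeve at (289,198).

Run:
```python
from h import *
for n in 'ts':
    z=np.load(n+'.npz'); col=cv2.cvtColor(z['col'],cv2.COLOR_RGB2HSV).astype(int); W=z['W']; H,S,V=col[...,0],col[...,1],col[...,2]
    v,u=np.mgrid[:384,:512]
    def rep(nm,m):
        p=W[m&np.isfinite(W[...,2])]
        if len(p)==0: print(n,nm,'none');return
        print(n,nm,len(p),'mean',p.mean(0).round(4),'min',p.min(0).round(4),'max',p.max(0).round(4),'med',np.median(p,0).round(4))
    (ur,vr),(ug,vg)=dict(t=((392,226),(199,177)),s=((206,128),(289,205)))[n]
    red=((H<6)|(H>174))&(S>180)&(abs(u-ur)<25)&(abs(v-vr)<25)
    rep('red',red); rep('redtop',red&(W[...,2]>0.138))
    r2=np.hypot(u-ur,v-vr)<32
    rep('collar',r2&(S<80)&(W[...,2]>0.08))
    rep('holder',r2&(abs(W[...,2]-0.045)<0.006))
    g=np.hypot(u-ug,v-vg)<28
    rep('rim',g&(S<80)&(W[...,2]>0.145))
    p=W[g&(S<80)&(W[...,2]>0.149)]
    if len(p)>5:
        c,r=cv2.minEnclosingCircle(p[:,:2].astype(np.float32)*1000); print('rim circ',c,r)
    p=W[r2&(S<80)&(W[...,2]>0.08)]
    c,r=cv2.minEnclosingCircle(p[:,:2].astype(np.float32)*1000); print('collar circ',c,r)
    rep('yellow',g&(H>18)&(H<35)&(S>150)&(W[...,2]>0.1))
    gm=(H>50)&(H<90)&(S>80)&(np.hypot(u-ug,v-vg)<60)
    rep('greenTop',gm&(abs(W[...,2]-0.125)<0.005))
    m=gm&(abs(W[...,2]-0.125)<0.004)
    if n=='t':
        p=W[m][:,:2]; print(cv2.minAreaRect((p*1000).astype(np.float32)))
    if n=='t':
        m=gm&(W[...,2]>0.02)&(W[...,2]<0.035)
        print('tray',cv2.minAreaRect((W[m][:,:2]*1000).astype(np.float32)))
```

```text
t red 191 mean [ 0.468  -0.2923  0.1393] min [ 0.4551 -0.3102  0.1064] max [ 0.4802 -0.2822  0.1501] med [ 0.4677 -0.2902  0.1445]
t redtop 137 mean [ 0.4681 -0.2954  0.1453] min [ 0.4551 -0.3102  0.1381] max [ 0.4802 -0.2825  0.1501] med [ 0.4678 -0.2952  0.1455]
t collar 572 mean [ 0.469  -0.2912  0.0963] min [ 0.4348 -0.3324  0.0897] max [ 0.5037 -0.261   0.1455] med [ 0.4695 -0.2885  0.0959]
t holder 231 mean [ 0.4681 -0.2753  0.0446] min [ 0.4332 -0.3048  0.0394] max [ 0.5059 -0.2602  0.0494] med [ 0.4677 -0.274   0.0446]
t rim 200 mean [0.5611 0.1155 0.1542] min [0.5346 0.0893 0.1457] max [0.5868 0.1413 0.1593] med [0.561  0.1156 0.1547]
rim circ (561.296142578125, 114.83866882324219) 26.699438095092773
collar circ (468.809326171875, -297.1071472167969) 36.4366569519043
t yellow 212 mean [0.5627 0.1163 0.1192] min [0.5463 0.0987 0.1149] max [0.5793 0.133  0.1242] med [0.5627 0.116  0.1191]
t greenTop 172 mean [0.5608 0.1134 0.1276] min [0.532  0.062  0.1206] max [0.5922 0.1681 0.13  ] med [0.5612 0.0899 0.1283]
((561.2483520507812, 115.330322265625), (30.5449161529541, 105.0642
[... 371 characters left out ...]
 0.1481] med [ 0.4735 -0.2905  0.1453]
s collar 215 mean [ 0.4776 -0.2866  0.096 ] min [ 0.4359 -0.3321  0.0901] max [ 0.5069 -0.2597  0.1021] med [ 0.4819 -0.2837  0.0962]
s holder 269 mean [ 0.4763 -0.2891  0.045 ] min [ 0.4329 -0.3302  0.039 ] max [ 0.5079 -0.2584  0.0506] med [ 0.4785 -0.2871  0.0452]
s rim 318 mean [0.5651 0.1185 0.1522] min [0.5377 0.0897 0.1451] max [0.5912 0.1438 0.157 ] med [0.5653 0.1186 0.1532]
rim circ (563.542236328125, 116.75395965576172) 27.7388858795166
collar circ (472.13214111328125, -295.0201721191406) 37.089195251464844
s yellow none
s greenTop 212 mean [0.5651 0.1305 0.1261] min [0.5325 0.0629 0.1201] max [0.5941 0.1716 0.13  ] med [0.5634 0.1525 0.1261]
```

Call:
{"op": "drive_tool", "data": {"moves": [{"delta_pos": [35,28,-10]},{"delta_pos": [35,28,-10]},{"delta_pos": [35,28,-10]},{"delta_pos": [35,28,0]},{"delta_pos": [35,28,0]},{"delta_pos": [35,28,0]},{"delta_pos": [35,28,0]},{"delta_pos": [35,28,0]},{"delta_pos": [35,28,0]},{"delta_pos": [35,28,0]}]}}

```text
invalid input
```

Call:
{"op": "drive_tool", "data": {"moves": [{"delta_pos": [18,42,0]},{"delta_pos": [18,42,0]},{"delta_pos": [18,42,0]},{"delta_pos": [18,42,0]},{"delta_pos": [18,42,0]},{"delta_pos": [18,42,0]},{"delta_pos": [18,42,0]},{"delta_pos": [18,42,0]},{"delta_pos": [18,42,0]},{"delta_pos": [18,42,0]},{"delta_pos": [8,32,0]},{"delta_pos": [0,0,0]}]}}

```text
invalid input
```

```bash
cat > m.py <<'E'
from h import *
def tool(dw):
    s=monitor.sense(); return (np.array(s['ee_rot']).T@np.array(dw)*1000).round(1)
E
python3 - <<'E'
from m import *
c=cap('wrist','w1.png'); W=cloud(c); hsv=cv2.cvtColor(c['color'],cv2.COLOR_RGB2HSV).astype(int); H,S=hsv[...,0],hsv[...,1]
s=monitor.sense(); t=np.array(s['tcp_pos']); print(t,s['time_s'],np.array(s['ee_rot']).round(3).tolist())
red=((H<6)|(H>174))&(S>180)&(np.hypot(W[...,0]-.469,W[...,1]+.296)<.05)
p=W[red&(W[...,2]>.135)]; print(len(p),p.mean(0) if len(p) else 0, np.median(p[:,2]) if len(p) else 0)
if len(p): print(cv2.minEnclosingCircle((p[:,:2]*1000).astype(np.float32)))
q=W[(S<80)&(W[...,2]>.085)&(W[...,2]<.104)&(np.hypot(W[...,0]-.469,W[...,1]+.296)<.05)]
if len(q): print('collar',len(q),cv2.minEnclosingCircle((q[:,:2]*1000).astype(np.float32)),np.median(q[:,2]))
E
```

```text
[0.21226335 0.58737043 0.22170611] 0.15 [[0.94, -0.34, -0.0], [-0.34, -0.94, -0.002], [0.0, 0.002, -1.0]]
0 0 0
```

View pics/w1.png

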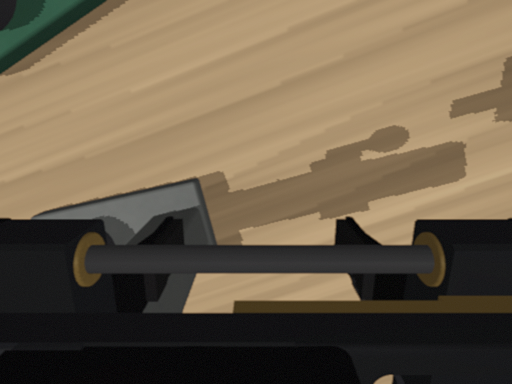

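The wrist view shows the fingers near a grey object at (130,240) and a green one at (40,30). The moves were refused, so all the fields are probably required. Before moving I'll check how high things stand along the path.

Run:
```python
from m import *
W=cloud(cap('wrist'))
for v,u in [(200,150),(250,200),(240,130),(30,40),(15,20),(100,300),(170,400),(60,250)]: print(u,v,W[v,u].round(3))
T=np.load('t.npz')['W']; S=np.load('s.npz')['W']
for Z in (T,S):
    m=(Z[...,2]>.17)&(Z[...,1]>-.45)&(Z[...,0]>.2)&(Z[...,0]<.75)
    p=Z[m]; print(len(p)); 
    if len(p): print(p.min(0),p.max(0))
```

```text
150 200 [0.22  0.725 0.028]
200 250 [0.248 0.592 0.306]
130 240 [0.2  0.73 0.1 ]
40 30 [0.431 0.755 0.028]
20 15 [0.45  0.766 0.029]
300 100 [0.269 0.513 0.   ]
400 170 [ 0.143  0.418 -0.001]
250 60 [ 0.332  0.554 -0.   ]
0
0
```

Call:
{"op": "drive_tool", "data": {"moves": [{"delta_pos": [0,0,-30],"turn": 0,"claw": 1}]}}

```text
time_s: 0.32
tcp_pos: [0.2119, 0.5861, 0.2497]
ee_rot: [[0.94, -0.34, -0.002], [-0.34, -0.94, -0.007], [0.001, 0.007, -1.0]]
wrist_force: [-0.1, -0.4, -0.0]
gripper_width: 0.999
gripper_force: 0.0
```

Call:
{"op": "drive_tool", "data": {"moves": [{"delta_pos": [35,28,0],"turn": 0,"claw": 1},{"delta_pos": [35,28,0],"turn": 0,"claw": 1},{"delta_pos": [35,28,0],"turn": 0,"claw": 1},{"delta_pos": [35,28,0],"turn": 0,"claw": 1},{"delta_pos": [35,28,0],"turn": 0,"claw": 1},{"delta_pos": [35,28,0],"turn": 0,"claw": 1},{"delta_pos": [35,28,0],"turn": 0,"claw": 1},{"delta_pos": [35,28,0],"turn": 0,"claw": 1},{"delta_pos": [35,28,0],"turn": 0,"claw": 1},{"delta_pos": [35,28,0],"turn": 0,"claw": 1}]}}

```text
time_s: 1.58
tcp_pos: [0.4469, 0.2041, 0.2526]
ee_rot: [[0.941, -0.34, 0.0], [-0.34, -0.941, 0.0], [0.0, -0.0, -1.0]]
wrist_force: [0.1, 0.6, 0.2]
gripper_width: 0.997
gripper_force: 0.0
```

Call:
{"op": "drive_tool", "data": {"moves": [{"delta_pos": [17,42,0],"turn": 0,"claw": 1},{"delta_pos": [17,42,0],"turn": 0,"claw": 1},{"delta_pos": [17,42,0],"turn": 0,"claw": 1},{"delta_pos": [17,42,0],"turn": 0,"claw": 1},{"delta_pos": [17,42,0],"turn": 0,"claw": 1},{"delta_pos": [17,42,0],"turn": 0,"claw": 1},{"delta_pos": [17,42,0],"turn": 0,"claw": 1},{"delta_pos": [17,42,0],"turn": 0,"claw": 1},{"delta_pos": [17,42,0],"turn": 0,"claw": 1},{"delta_pos": [17,42,0],"turn": 0,"claw": 1},{"delta_pos": [0,0,0],"turn": 0,"claw": 1},{"delta_pos": [0,0,0],"turn": 0,"claw": 1}]}}

```text
time_s: 3.08
tcp_pos: [0.4632, -0.2472, 0.2522]
ee_rot: [[0.94, -0.34, -0.001], [-0.34, -0.94, 0.0], [-0.001, -0.0, -1.0]]
wrist_force: [-0.7, 0.5, 0.6]
gripper_width: 0.999
gripper_force: 0.0
```

```bash
cat > look.py <<'E'
from m import *
import sys
c=cap('wrist',sys.argv[1]); W=cloud(c); hsv=cv2.cvtColor(c['color'],cv2.COLOR_RGB2HSV).astype(int); H,S=hsv[...,0],hsv[...,1]
s=monitor.sense(); t=np.array(s['tcp_pos']); print(t,s['time_s'],np.array(s['ee_rot']).round(4).tolist())
near=np.hypot(W[...,0]-.469,W[...,1]+.296)<.05
red=((H<6)|(H>174))&(S>180)&near
p=W[red&(W[...,2]>.135)]; print(len(p))
if len(p): print('redtop',np.median(p,0),cv2.minEnclosingCircle((p[:,:2]*1000).astype(np.float32)))
q=W[(S<80)&(W[...,2]>.085)&(W[...,2]<.104)&near]
if len(q): print('collar',len(q),cv2.minEnclosingCircle((q[:,:2]*1000).astype(np.float32)),np.median(q[:,2]))
print('tool shift to (0.469,-0.296,0.103):',tool(np.array([.469,-.296,.103])-t))
E
python3 look.py w2.png
```

```text
[ 0.46333967 -0.24673403  0.2524336 ] 3.125 [[0.9406, -0.3395, -0.0003], [-0.3395, -0.9406, 0.0003], [-0.0004, -0.0002, -1.0]]
810
redtop [ 0.47104913 -0.2971647   0.14550639] ((466.467041015625, -296.10772705078125), 17.782358169555664)
collar 2548 ((469.055908203125, -297.2761535644531), 35.88835144042969) 0.09573840906369174
tool shift to (0.469,-0.296,0.103): [ 22.1  44.4 149.4]
```

View pics/w2.png

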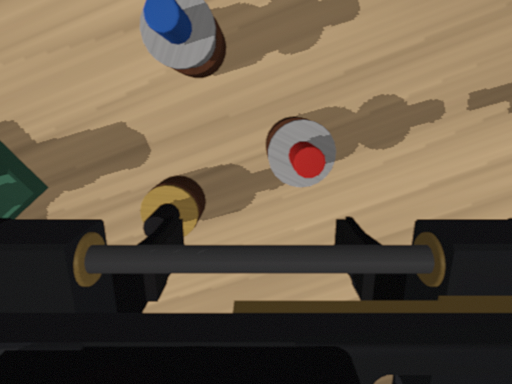

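The wrist view shows the red handle at (308,160), on its collar at (300,152). Its position is (0.469, -0.297), handle top 0.1455 and collar top 0.096, which agrees with the top camera.

Call:
{"op": "drive_tool", "data": {"moves": [{"delta_pos": [12,25,0],"turn": 0,"claw": 1},{"delta_pos": [11,20,10],"turn": 0,"claw": 1},{"delta_pos": [0,0,35],"turn": 0,"claw": 1},{"delta_pos": [0,0,35],"turn": 0,"claw": 1},{"delta_pos": [0,0,35],"turn": 0,"claw": 1},{"delta_pos": [0,0,25],"turn": 0,"claw": 1},{"delta_pos": [0,0,8],"turn": 0,"claw": 1},{"delta_pos": [0,0,0],"turn": 0,"claw": 1},{"delta_pos": [0,0,0],"turn": 0,"claw": 1}]}}

```text
time_s: 4.25
tcp_pos: [0.4709, -0.2975, 0.1059]
ee_rot: [[0.941, -0.339, 0.003], [-0.339, -0.941, -0.001], [0.003, 0.0, -1.0]]
wrist_force: [0.1, 0.2, 0.2]
gripper_width: 0.999
gripper_force: 0.0
```

Call:
{"op": "drive_tool", "data": {"moves": [{"delta_pos": [0,0,0],"turn": 0,"claw": 0},{"delta_pos": [0,0,0],"turn": 0,"claw": 0},{"delta_pos": [0,0,0],"turn": 0,"claw": 0},{"delta_pos": [0,0,0],"turn": 0,"claw": 0},{"delta_pos": [0,0,0],"turn": 0,"claw": 0},{"delta_pos": [0,0,0],"turn": 0,"claw": 0},{"delta_pos": [0,0,0],"turn": 0,"claw": 0},{"delta_pos": [0,0,0],"turn": 0,"claw": 0}]}}

```text
time_s: 5.25
tcp_pos: [0.4698, -0.2975, 0.1045]
ee_rot: [[0.94, -0.34, -0.0], [-0.34, -0.94, -0.0], [-0.0, 0.0, -1.0]]
wrist_force: [0.3, -0.2, -0.0]
gripper_width: 0.337
gripper_force: 30.0
```

Call:
{"op": "drive_tool", "data": {"moves": [{"delta_pos": [0,0,-15],"turn": 0,"claw": 0},{"delta_pos": [0,0,-25],"turn": 0,"claw": 0},{"delta_pos": [0,0,-35],"turn": 0,"claw": 0},{"delta_pos": [0,0,-35],"turn": 0,"claw": 0},{"delta_pos": [0,0,-35],"turn": 0,"claw": 0},{"delta_pos": [0,0,-25],"turn": 0,"claw": 0},{"delta_pos": [0,0,-15],"turn": 0,"claw": 0},{"delta_pos": [0,0,0],"turn": 0,"claw": 0}]}}

```text
time_s: 6.25
tcp_pos: [0.4701, -0.2974, 0.2906]
ee_rot: [[0.94, -0.34, 0.002], [-0.34, -0.94, -0.0], [0.002, -0.0, -1.0]]
wrist_force: [0.6, -0.3, -1.9]
gripper_width: 0.332
gripper_force: 30.0
```

Run:
```python
from m import *
c=cap('scene','s2.png'); s=monitor.sense(); t=np.array(s['tcp_pos']); print(t)
W=cloud(c); hsv=cv2.cvtColor(c['color'],cv2.COLOR_RGB2HSV).astype(int); S=hsv[...,1]
q=W[(S<80)&(np.hypot(W[...,0]-.47,W[...,1]+.297)<.045)&(W[...,2]>.15)&(W[...,2]<.29)]
print(len(q),np.percentile(q[:,2],[1,5,50,95,99]) if len(q) else 0)
for z in np.arange(.175,.265,.015):
    p=q[abs(q[:,2]-z)<.0075]; print(z.round(3),len(p),np.median(p[:,:2],0) if len(p) else '')
print(tool(np.array([.5618,.1155,t[2]])-t))
```

```text
[ 0.4695531  -0.29713307  0.28922632]
460 [0.1941836  0.20071993 0.2646723  0.28330122 0.28376392]
0.175 0 
0.19 16 [ 0.47617064 -0.28799178]
0.205 43 [ 0.4769366  -0.28780943]
0.22 46 [ 0.47745295 -0.28833399]
0.235 51 [ 0.47655383 -0.28841507]
0.25 47 [ 0.47702302 -0.28929266]
0.265 32 [ 0.47590863 -0.28827399]
[-5.360e+01 -4.194e+02  3.000e-01]
```

View pics/s2.png

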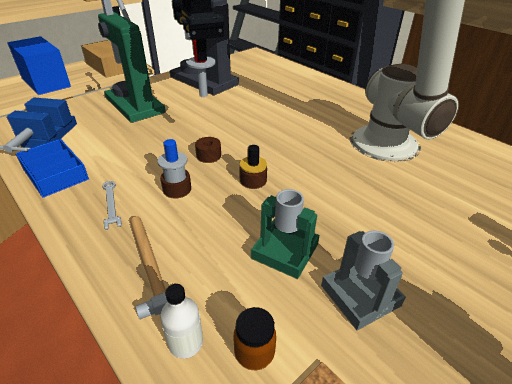

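The scene view shows the rod hanging upright in the gripper at (203,75), clear of its empty holder at (208,149). Its end is about 0.19 m up, above the 0.155 m rim.

Call:
{"op": "drive_tool", "data": {"moves": [{"delta_pos": [-2,-20,0],"turn": 0,"claw": 0},{"delta_pos": [-5,-38,0],"turn": 0,"claw": 0},{"delta_pos": [-5,-42,0],"turn": 0,"claw": 0},{"delta_pos": [-6,-42,0],"turn": 0,"claw": 0},{"delta_pos": [-6,-42,0],"turn": 0,"claw": 0},{"delta_pos": [-6,-42,0],"turn": 0,"claw": 0},{"delta_pos": [-6,-42,0],"turn": 0,"claw": 0},{"delta_pos": [-6,-42,0],"turn": 0,"claw": 0},{"delta_pos": [-5,-42,0],"turn": 0,"claw": 0},{"delta_pos": [-4,-37,0],"turn": 0,"claw": 0},{"delta_pos": [-2.6,-20,0],"turn": 0,"claw": 0},{"delta_pos": [0,-10.4,0],"turn": 0,"claw": 0}]}}

```text
time_s: 7.8
tcp_pos: [0.5617, 0.1158, 0.2884]
ee_rot: [[0.941, -0.339, -0.002], [-0.339, -0.941, -0.001], [-0.002, 0.002, -1.0]]
wrist_force: [0.3, -0.3, -1.7]
gripper_width: 0.337
gripper_force: 30.0
```

Call:
{"op": "drive_tool", "data": {"moves": [{"delta_pos": [0,0,0],"turn": 0,"claw": 0},{"delta_pos": [0,0,15],"turn": 0,"claw": 0},{"delta_pos": [0,0,0],"turn": 0,"claw": 0},{"delta_pos": [0,0,0],"turn": 0,"claw": 0}]}}

```text
time_s: 8.3
tcp_pos: [0.5619, 0.1146, 0.2745]
ee_rot: [[0.94, -0.341, -0.0], [-0.341, -0.94, -0.0], [-0.0, 0.0, -1.0]]
wrist_force: [-0.6, -0.2, -0.3]
gripper_width: 0.337
gripper_force: 30.0
```

```bash
cat > chk.py <<'E'
from m import *
import sys
for n in ('scene','top'):
    c=cap(n,n+sys.argv[1]+'.png'); W=cloud(c); S=cv2.cvtColor(c['color'],cv2.COLOR_RGB2HSV).astype(int)[...,1]
    near=(np.hypot(W[...,0]-.5618,W[...,1]-.1155)<.05)&(S<80)
    for lo,hi in ((.145,.16),(.175,.185),(.185,.195),(.2,.22),(.225,.245),(.245,.257),(.257,.29)):
        p=W[near&(W[...,2]>lo)&(W[...,2]<hi)]; print(n,lo,hi,len(p),p.mean(0).round(4) if len(p) else '', p.min(0).round(3) if len(p) else '', p.max(0).round(3) if len(p) else '')
s=monitor.sense(); t=np.array(s['tcp_pos']); print(t,s['time_s'],s['wrist_force'],tool(np.array([.5618,.1155,t[2]])-t))
E
python3 chk.py 3; python3 -c "
import cv2;a=cv2.imread('pics/scene3.png')[100:300,180:400];cv2.imwrite('pics/s3c.png',cv2.resize(a,(660,600)))"
```

```text
scene 0.145 0.16 287 [0.5669 0.1203 0.1521] [0.538 0.092 0.145] [0.591 0.144 0.158]
scene 0.175 0.185 46 [0.5682 0.1209 0.1806] [0.555 0.11  0.176] [0.574 0.127 0.185]
scene 0.185 0.195 44 [0.5683 0.1219 0.1903] [0.558 0.108 0.185] [0.574 0.127 0.195]
scene 0.2 0.22 107 [0.5686 0.1211 0.2097] [0.556 0.108 0.2  ] [0.574 0.127 0.22 ]
scene 0.225 0.245 97 [0.5686 0.1212 0.2336] [0.556 0.11  0.225] [0.574 0.128 0.243]
scene 0.245 0.257 0   
scene 0.257 0.29 626 [0.5726 0.1252 0.2679] [0.528 0.079 0.261] [0.599 0.153 0.29 ]
top 0.145 0.16 1 [0.5539 0.0895 0.1535] [0.554 0.089 0.153] [0.554 0.089 0.153]
top 0.175 0.185 0   
top 0.185 0.195 0   
top 0.2 0.22 0   
top 0.225 0.245 0   
top 0.245 0.257 0   
top 0.257 0.29 63 [0.5338 0.1302 0.2663] [0.525 0.114 0.264] [0.547 0.144 0.269]
[0.5621662  0.11494623 0.27494072] 8.4 [-0.57852354 -0.79898005 -1.37530039] [-0.5 -0.4 -0. ]
```

View pics/s3c.png

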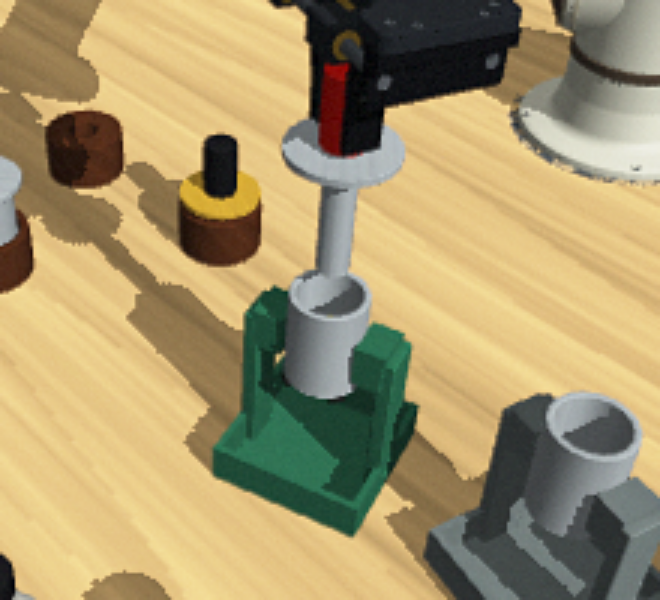

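In the crop the rod hangs upright just over the green sleeve's rim at (330,285), on axis within about 1 mm. I'll descend.

Call:
{"op": "drive_tool", "data": {"moves": [{"delta_pos": [0,0,15],"turn": 0,"claw": 0},{"delta_pos": [0,0,15],"turn": 0,"claw": 0},{"delta_pos": [0,0,12],"turn": 0,"claw": 0},{"delta_pos": [0,0,0],"turn": 0,"claw": 0},{"delta_pos": [0,0,0],"turn": 0,"claw": 0}]}}

```text
time_s: 9.02
tcp_pos: [0.5624, 0.1153, 0.2328]
ee_rot: [[0.941, -0.34, 0.001], [-0.34, -0.941, -0.0], [0.001, -0.0, -1.0]]
wrist_force: [0.3, -0.7, -1.4]
gripper_width: 0.343
gripper_force: 30.0
```

Call:
{"op": "drive_tool", "data": {"moves": [{"delta_pos": [0,0,8],"turn": 0,"claw": 0},{"delta_pos": [0,0,8],"turn": 0,"claw": 0},{"delta_pos": [0,0,8],"turn": 0,"claw": 0},{"delta_pos": [0,0,8],"turn": 0,"claw": 0}]}}

```text
time_s: 9.52
tcp_pos: [0.5631, 0.1155, 0.2019]
ee_rot: [[0.941, -0.339, 0.004], [-0.339, -0.941, 0.001], [0.003, -0.002, -1.0]]
wrist_force: [0.6, -0.3, -0.3]
gripper_width: 0.336
gripper_force: 30.0
```

Call:
{"op": "drive_tool", "data": {"moves": [{"delta_pos": [0,0,8],"turn": 0,"claw": 0},{"delta_pos": [0,0,8],"turn": 0,"claw": 0},{"delta_pos": [0,0,8],"turn": 0,"claw": 0},{"delta_pos": [0,0,4],"turn": 0,"claw": 0},{"delta_pos": [0,0,0],"turn": 0,"claw": 0}]}}

```text
time_s: 10.15
tcp_pos: [0.5611, 0.1149, 0.1714]
ee_rot: [[0.94, -0.34, -0.003], [-0.34, -0.94, -0.001], [-0.002, 0.002, -1.0]]
wrist_force: [-0.1, 0.0, -0.5]
gripper_width: 0.34
gripper_force: 30.0
```

```bash
python3 chk.py 4
python3 - <<'E'
import cv2,numpy as np
from h import *
c=cams.capture('scene'); W=cloud(c); h=cv2.cvtColor(c['color'],cv2.COLOR_RGB2HSV).astype(int)
m=(h[...,0]>18)&(h[...,0]<35)&(h[...,1]>150)&(np.hypot(W[...,0]-.562,W[...,1]-.1155)<.075)
p=W[m]; print(len(p),p.mean(0) if len(p) else '',p.min(0) if len(p) else '',p.max(0) if len(p) else '')
cv2.imwrite('pics/s4c.png',cv2.resize(c['color'][100:300,180:400,::-1],(660,600)))
E
```

```text
scene 0.145 0.16 84 [0.5822 0.1326 0.1523] [0.546 0.102 0.145] [0.597 0.152 0.16 ]
scene 0.175 0.185 31 [0.5705 0.1322 0.1798] [0.561 0.093 0.175] [0.58  0.142 0.185]
scene 0.185 0.195 13 [0.5762 0.1326 0.189 ] [0.564 0.094 0.185] [0.581 0.137 0.193]
scene 0.2 0.22 11 [0.5802 0.1375 0.2087] [0.578 0.133 0.201] [0.582 0.139 0.218]
scene 0.225 0.245 12 [0.5659 0.0933 0.2415] [0.561 0.091 0.237] [0.569 0.095 0.245]
scene 0.245 0.257 30 [0.5839 0.0964 0.2516] [0.565 0.079 0.245] [0.608 0.134 0.256]
scene 0.257 0.29 271 [0.589  0.1078 0.2717] [0.566 0.067 0.257] [0.608 0.164 0.29 ]
top 0.145 0.16 1 [0.5258 0.1228 0.158 ] [0.526 0.123 0.158] [0.526 0.123 0.158]
top 0.175 0.185 0   
top 0.185 0.195 0   
top 0.2 0.22 0   
top 0.225 0.245 0   
top 0.245 0.257 14 [0.5365 0.0963 0.2535] [0.518 0.066 0.248] [0.557 0.145 0.257]
top 0.257 0.29 472 [0.5444 0.0873 0.2695] [0.515 0.066 0.257] [0.586 0.159 0.287]
[0.56176095 0.11512655 0.17232153] 10.25 [ 0.30907309 -0.3334371  -0.99950448] [-0.1 -0.4 -0. ]
474 [0.57329659 0.11900328 0.07785935] [0.52003996 0.06482954 0.00447048] [0.61332071 0.1553719  0.43242448]
```

View pics/s4c.png

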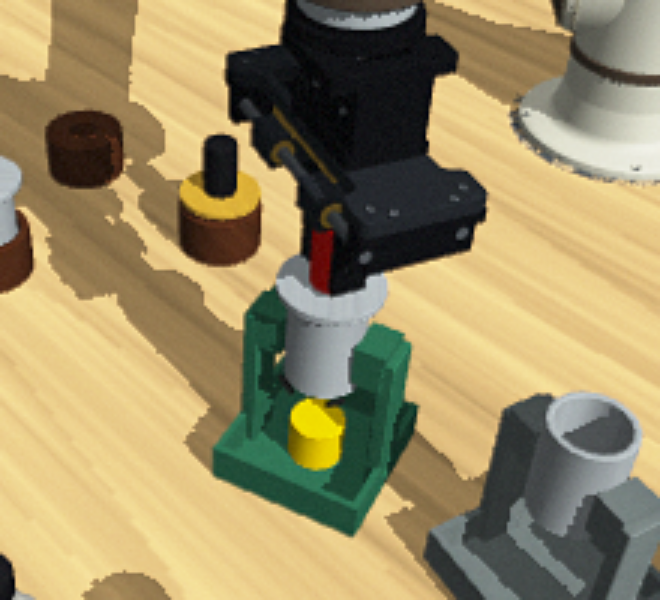

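The crop shows the slug standing in the tray at (315,435), with the collar about 2 mm above the rim. I'll settle the rod, release it and retreat straight up.

Call:
{"op": "drive_tool", "data": {"moves": [{"delta_pos": [0,0,1.5],"turn": 0,"claw": 0},{"delta_pos": [0,0,0],"turn": 0,"claw": 0},{"delta_pos": [0,0,0],"turn": 0,"claw": 1},{"delta_pos": [0,0,0],"turn": 0,"claw": 1},{"delta_pos": [0,0,0],"turn": 0,"claw": 1},{"delta_pos": [0,0,0],"turn": 0,"claw": 1},{"delta_pos": [0,0,0],"turn": 0,"claw": 1},{"delta_pos": [0,0,0],"turn": 0,"claw": 1}]}}

```text
time_s: 11.3
tcp_pos: [0.562, 0.1152, 0.171]
ee_rot: [[0.94, -0.34, -0.0], [-0.34, -0.94, -0.0], [-0.0, 0.0, -1.0]]
wrist_force: [-0.6, 0.6, -0.7]
gripper_width: 0.935
gripper_force: 0.0
```

Call:
{"op": "drive_tool", "data": {"moves": [{"delta_pos": [0,0,-15],"turn": 0,"claw": 1},{"delta_pos": [0,0,-25],"turn": 0,"claw": 1},{"delta_pos": [0,0,-35],"turn": 0,"claw": 1},{"delta_pos": [0,0,-35],"turn": 0,"claw": 1},{"delta_pos": [-30,0,0],"turn": 0,"claw": 1},{"delta_pos": [-30,0,0],"turn": 0,"claw": 1},{"delta_pos": [-30,0,0],"turn": 0,"claw": 1},{"delta_pos": [0,0,0],"turn": 0,"claw": 1},{"delta_pos": [0,0,0],"turn": 0,"claw": 1}]}}

```text
time_s: 12.42
tcp_pos: [0.4779, 0.146, 0.282]
ee_rot: [[0.941, -0.34, 0.002], [-0.34, -0.941, 0.001], [0.001, -0.001, -1.0]]
wrist_force: [-0.2, -0.3, 0.3]
gripper_width: 0.995
gripper_force: 0.0
```

Run:
```python
from h import *
c=cams.capture('scene'); W=cloud(c); h=cv2.cvtColor(c['color'],cv2.COLOR_RGB2HSV).astype(int)
n=np.hypot(W[...,0]-.562,W[...,1]-.1155)<.055
red=n&((h[...,0]<6)|(h[...,0]>174))&(h[...,1]>180); print('red z',np.percentile(W[red][:,2],[2,98]))
col=W[n&(h[...,1]<80)&(abs(W[...,2]-.16)<.012)]; print('collar',col.mean(0),np.percentile(col[:,2],[5,50,95]),cv2.minEnclosingCircle((col[:,:2]*1000).astype(np.float32)))
cv2.imwrite('pics/s5c.png',cv2.resize(c['color'][100:300,180:400,::-1],(660,600)))
```

```text
red z [0.16598535 0.21258789]
collar [0.57043893 0.1235614  0.16115844] [0.15807693 0.16143377 0.16270325] ((563.792724609375, 116.49795532226562), 36.41123580932617)
```

View pics/s5c.png

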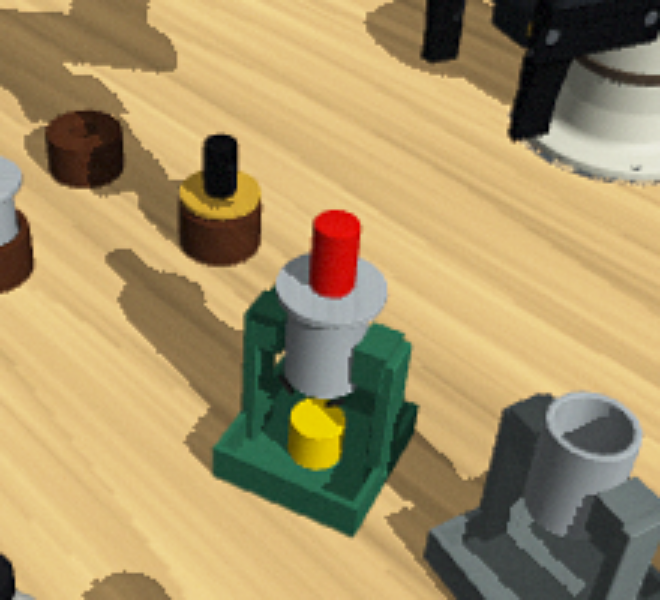

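The rod stands upright, with its collar on the rim (top at 0.161) and centred. The slug lies in the tray at (315,435), and the gripper is clear.

```bash
python3 -c "
from station import ticket; print(ticket.finish_job())"
```

```text
the job is handed in; nothing more can be done
None
```

I pushed the slug out into the green stand's tray and left the red-handled rod upright in the sleeve with its collar on the rim; the job was handed in about 12.5 s into the 42 s allowed, and no verdict came back.

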